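# Put the honing steel away in the leaning block

### The arm

A 7-joint arm with a two-finger parallel gripper is mounted at the origin on the work surface. World frame = base frame: x ahead of the robot, y to its left, z up, the work surface at z = 0. Lengths are in mm, angles in degrees, forces in N, time in s.
With the tool pointing down it reaches from about 400 to 925 mm from the base axis. Payload 4.1 kg.
Tool frame: the origin (TCP) lies between the finger pads; the fingertips stand 25 mm ahead of it and the grasp point (between the pads) lies 6 mm ahead of it (ctrl.tcp_to_tips is the distance from the TCP to the fingertips, in mm); x points along the fingers, y is the direction in which the jaws open and shut, and the axes are right-handed (so a half turn about x gives the same grasp; the last joint's range is limited). The gripper opens to 85 mm and grips with 20 to 120 N. Pads are 22 mm wide; open, the fingers measure 114 mm over their backs; the gripper's body (76 mm by 85 mm) begins 54 mm behind the grasp point. The pads swing forward as they close: fully open they stand 13 mm farther back than shut.
Start: joints at [70.073, 22.827, 2.584, 88.041, -1.071, 69.15, -2.905], TCP at [160.093, -630.013, 217.047] pointing down, gripper open.
Joint ranges: [-161.44, 161.44], [-28.35, 127.94], [-78.24, 83.42], [0, 140.83], [-78.03, 258.03], [13.02, 114.36], [-168.23, 168.23]. Speed limits (degrees/s): [147.25, 147.25, 180, 180, 180, 180, 180].

### API

Orientations are given as a 3x3 rotation matrix whose columns are the frame's x, y, z axes.
In Python, from workcell import ctrl, solver, read_camera gives the robot as it stands. Calls block until the motion is done:
- ctrl.move_to(position, orientation): joint-space move of the TCP to a pose.
- ctrl.move_straight(position, frame=None, velocity=150): straight line of the TCP; frame=None keeps the orientation; velocity is the mean speed in mm/s.
- ctrl.move_joints(angles): joint-space move.
- ctrl.set_gripper(opening): finger opening in mm; the grip force is fixed at half the most; returns when the fingers have stopped.
- ctrl.pause(seconds).
- solver.ik(position, orientation): joint angles nearest the present ones, or None.
- ctrl.read_state(): the state.
- read_camera(name): name is "scene" or "top" or "wrist"; returns a dict with "color" (420x560x3 uint8, blue, green, red), "vertical_fov" (degrees; the focal length in pixels is half the picture's height over the tangent of half this angle, whatever the lens; pixels are square), "cx", "cy" (the principal point, pixels), "k1" (the pictures are not rectified: a ray, as slopes to the right and down, at radius r is drawn at 1 + k1 r^2 times it, then the intrinsics apply), "R" (3x3) and "t" (3): a world point X has camera coordinates R X + t. Camera axes: x right, y down, z forward; pixel columns grow to the right and rows downward; lengths in mm; the calibration is good to about 2 mm. A picture is of the moment at which its call begins. There is no depth.
A pose or a line that the arm cannot do raises ctrl.Unreachable and nothing moves.
- ctrl.hand_in(): hands the job in, once; it reports no verdict.
The state is a dict: "clock": time; "joint_positions": joint angles; "qvel": joint speeds; "joint_torque": joint torques, N m; "eef_pos": TCP position; "tcp_rot": TCP orientation; "wrist_force": force on the tool from outside, world axes, zero at the start; "ft_torque": the same for the moment, N m; "width": finger opening in mm.
Only numpy, scipy, OpenCV 4.12 (cv2) and the standard library are available. Lean on these libraries where they do the work, as an engineer would, in place of code of your own. Each camera call takes 0.05 s, during which the arm holds its last target.

### The job

Put the honing steel lying on the kitchen table away in the leaning wooden block: slide it rod first into the one bore that is clear, fully home, so that its guard sits on the block's face, and let go. Two of the three bores are blocked deep inside by a cork stub that you cannot see, so feel for the clear one; do not knock over the bottle, the cup or the jar.

Things in the scene. Friction and masses are not known exactly. Their poses are not given: they have to be found in the camera images.
- steel: Honing steel lying level, z up, tip roughly towards the robot. Origin on the rod axis at the guard's rod-side face (the shoulder), 11 mm above its underside; x to the tip. Round steel rod 12 mm across, x 0 to 100 mm, last 6 mm tapered; steel guard x 0 to -6 mm, 32 wide (y), 22 high; square black handle x -6 to -102 mm, 22 by 22. About 160 g. (A knife with a like handle lies elsewhere.)
- bores: Leaning wooden slab of the block, fixed, 110 long (z) by 130 (y, level) by 50 mm (x, pointing down and away). Origin: centre of its lower end. z points out of the mouths: 40 deg up, away from the robot. 3 round bores, 14 mm wide, along z at y +36, 0, -36 mm, x 0. A hidden cork stops a rod 45 mm below the mouth in two of them, any two; the third takes all 100 mm.
- mouth_left (a point): Centre of the mouth of the bore at y = +36 mm of the slab, in its face, about 101 mm above the table. The rim has a 2 mm chamfer.
- mouth_middle (a point): Centre of the mouth of the middle bore (y = 0), in the slab's face.
- mouth_right (a point): Centre of the mouth of the bore at y = -36 mm of the slab, in its face.
- bottle: Bystander: brown glass bottle, 60 mm across, 170 mm high, standing between the steel and the block. Origin: centre of its underside.
- cup: Bystander: white cup, 72 mm across, 85 mm high, standing. Origin: centre of its underside.
- jar: Bystander: glass jar with metal lid, 64 mm across, 90 mm high, standing. Origin: centre of its underside.
Things that resemble listed ones, but are neither listed nor needed, are in the scene too. What is meant by the part that bears bores is not green, and is the larger of those in its own colour.

How it is judged:
By the outcome, as a careful person would: the job done as asked, in the order asked, and still so for the second after the job is handed in, with the robot touching nothing.
It also fails if it takes over 58 s, if anything falls off the work surface, if the arm or the gripper's body presses on something with over 40 N, if the wrist force passes 120 N, or if a joint passes its speed limit or range.

## Working session

There is one attempt and no reset: what is moved stays moved. The work goes in short steps, each a Python script; the robot and the scene stay as the last script left them, time stands still between calls to the robot, and variables do not carry over. Pictures are saved under pics/ and viewed, and the job is handed in when it is done.

```bash
ls; mkdir -p pics
python3 - <<'E'
from workcell import ctrl, solver, read_camera
import cv2,numpy as np
for n in ["scene","top","wrist"]:
    c=read_camera(n); cv2.imwrite(f"pics/{n}0.png",c["color"])
    print(n,c["vertical_fov"],c["cx"],c["cy"],c["k1"],np.round(c["R"],4).tolist(),np.round(c["t"],1).tolist())
s=ctrl.read_state();print(s["clock"],s["eef_pos"],np.round(s["tcp_rot"],3).tolist(),s["wrist_force"])
E
```

```text
pics
scene 45.37617177807678 279.36059211199483 212.02319282218068 0.03121191745399426 [[0.3365, 0.9417, 0.0044], [0.554, -0.1942, -0.8095], [-0.7615, 0.2748, -0.587]] [-216.8, -169.1, 1646.7]
top 57.23193130533068 286.2749152230182 209.37437615049657 -0.05834351319862986 [[0.0168, -0.9997, 0.0163], [-0.9922, -0.0187, -0.1235], [0.1238, -0.0141, -0.9922]] [58.2, 477.8, 798.3]
wrist 62.93974087853867 278.88425255338166 208.24399668990972 0.02492253262246074 [[0.2473, -0.9689, -0.0028], [-0.9164, -0.2348, 0.3241], [-0.3147, -0.0776, -0.946]] [-647.9, -44.1, 382.2]
0.15 [ 159.96442306 -629.49810681  216.20765634] [[-0.0, 0.246, -0.969], [0.001, -0.969, -0.246], [-1.0, -0.001, 0.0]] [-0.10727301  0.1005472  -0.31379692]
```

View pics/scene0.png

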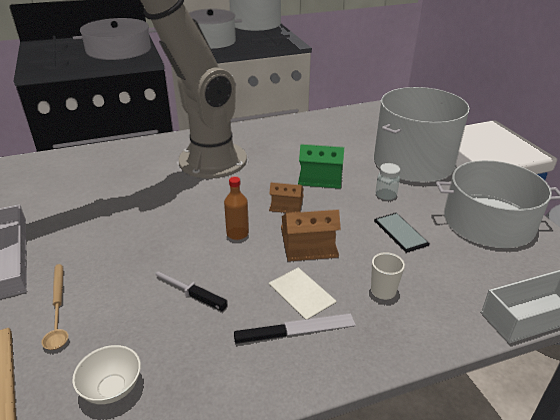

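View pics/top0.png

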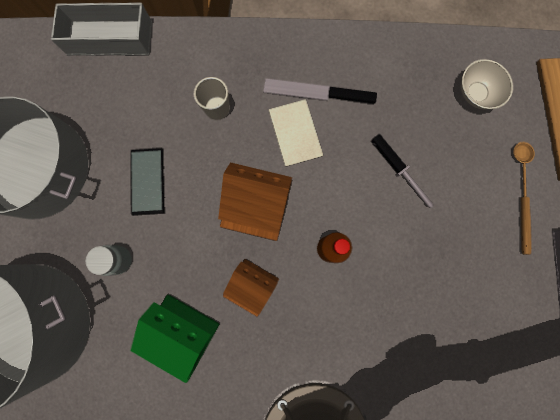

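View pics/wrist0.png

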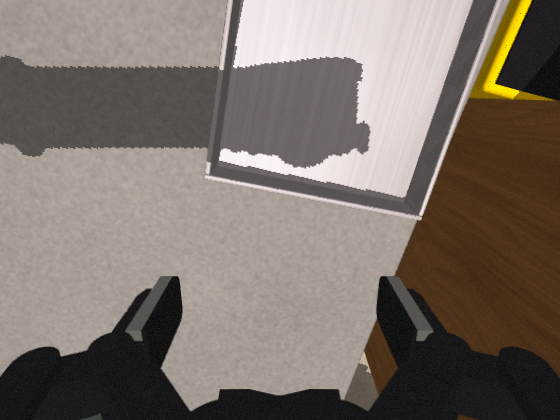

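The target is the larger brown block, at scene (312,235) and top (256,200). The steel lies at top (377,140)→(430,205), and the knife is beside it. I'll zoom in.

```bash
cat > h.py <<'E'
import numpy as np, cv2
from workcell import ctrl, solver, read_camera
from scipy.optimize import least_squares
def K(c):
    f=c["color"].shape[0]/2/np.tan(np.radians(c["vertical_fov"])/2)
    return f
def proj(c,X):
    X=np.atleast_2d(X).astype(float); p=X@np.array(c["R"]).T+np.array(c["t"]); s=p[:,:2]/p[:,2:]
    r2=(s**2).sum(1,keepdims=True); s=s*(1+c["k1"]*r2)
    return s*K(c)+[c["cx"],c["cy"]]
def ray(c,uv):
    d=(np.array(uv,float)-[c["cx"],c["cy"]])/K(c); s=d.copy()
    for _ in range(20): s=d/(1+c["k1"]*(s@s))
    R=np.array(c["R"]);t=np.array(c["t"]); v=R.T@np.append(s,1); return -R.T@t, v/np.linalg.norm(v)
def onz(c,uv,z):
    o,v=ray(c,uv); return o+v*(z-o[2])/v[2]
def tri(obs):
    A=np.zeros((3,3));b=np.zeros(3)
    for c,uv in obs:
        o,v=ray(c,uv);P=np.eye(3)-np.outer(v,v);A+=P;b+=P@o
    return np.linalg.solve(A,b)
def crop(img,x0,y0,x1,y1,k,fn):
    cv2.imwrite(fn,cv2.resize(img[y0:y1,x0:x1],None,fx=k,fy=k,interpolation=cv2.INTER_CUBIC))
E
python3 - <<'E'
from h import *
a=cv2.imread("pics/scene0.png");b=cv2.imread("pics/top0.png")
crop(a,270,195,350,270,8,"pics/zsb.png");crop(b,210,155,300,245,6,"pics/ztb.png")
crop(b,365,130,440,210,7,"pics/zts.png");crop(a,150,265,235,315,8,"pics/zss.png")
E
```

```text
(no output)
```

View pics/zsb.png

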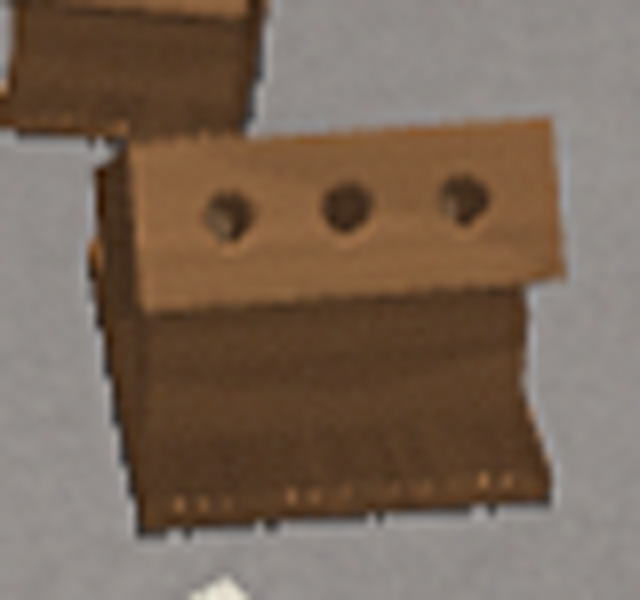

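View pics/ztb.png

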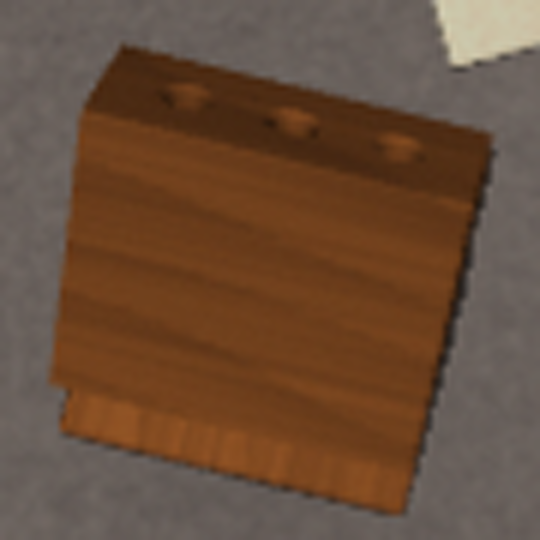

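View pics/zts.png

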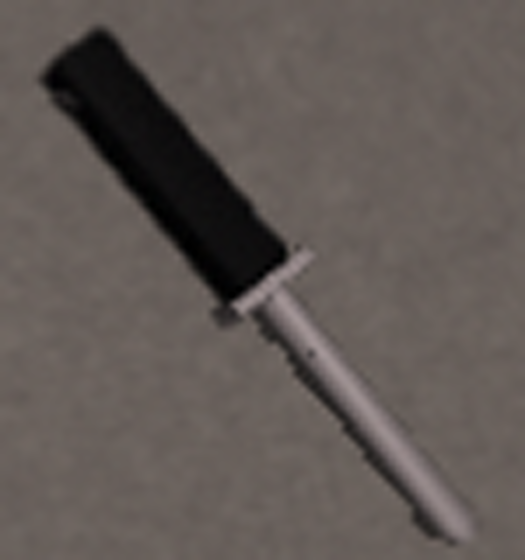

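View pics/zss.png

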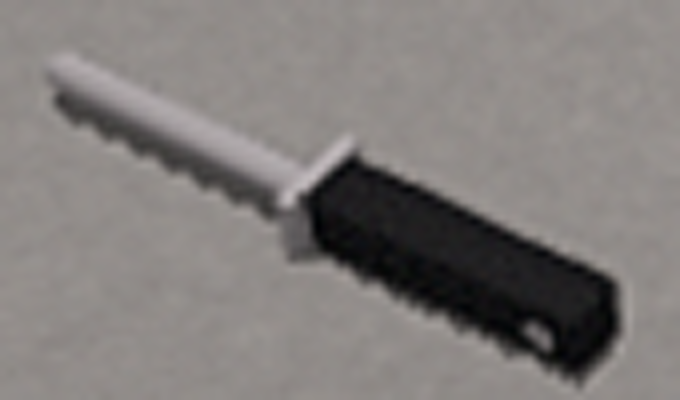

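```bash
cat > fit.py <<'E'
from h import *
S=read_camera("scene");T=read_camera("top")
def m(p,k,x,y): return [(p[0]+.5)/k-.5+x,(p[1]+.5)/k-.5+y]
s=lambda *p:m(p,8,270,195); t=lambda *p:m(p,6,210,155)
# slab pts (x,y,z local)
obs=[(S,s(229,215),(0,-36,110)),(S,s(347,208),(0,0,110)),(S,s(463,200),(0,36,110)),
(T,t(187,97),(0,36,110)),(T,t(293,123),(0,0,110)),(T,t(398,148),(0,-36,110)),
(S,s(130,140),(-25,-65,110)),(S,s(552,120),(-25,65,110)),(S,s(565,275),(25,65,110)),(S,s(145,312),(25,-65,110)),
(T,t(125,45),(25,65,110)),(T,t(490,133),(25,-65,110)),(T,t(475,203),(-25,-65,110)),(T,t(85,115),(-25,65,110))]
c4,s4=np.cos(np.radians(40)),np.sin(np.radians(40))
def frame(yaw):
    d=np.array([np.cos(yaw),np.sin(yaw),0]);u=np.array([0,0,1.])
    z=c4*d+s4*u;x=s4*d-c4*u;return np.c_[x,np.cross(z,x),z]
def res(q):
    R=frame(q[3]);return np.concatenate([(proj(c,R@(np.array(P)-[0,0,110])+q[:3])[0]-uv) for c,uv,P in obs])
r=least_squares(res,[600,0,101,0]);print("mouth mid",r.x[:3],np.degrees(r.x[3]));print(np.round(r.fun.reshape(-1,2),1).tolist())
R=frame(r.x[3])
for n,y in (("left",36),("mid",0),("right",-36)): print(n,R@[0,y,0]+r.x[:3])
s2=lambda *p:m(p,8,150,265); t2=lambda *p:m(p,7,365,130)
o2=[(T,t2(466,540),(99,0,0)),(T,t2(310,252),(-3,16,11)),(T,t2(100,26),(-102,11,11)),(T,t2(43,78),(-102,-11,11)),
(S,s2(55,65),(99,0,2)),(S,s2(350,138),(-3,16,11)),(S,s2(614,285),(-102,11,11)),(S,s2(578,385),(-102,11,-11))]
def r2(q):
    c,sn=np.cos(q[2]),np.sin(q[2]);R=np.array([[c,-sn,0],[sn,c,0],[0,0,1]])
    return np.concatenate([(proj(c,R@np.array(P)+[q[0],q[1],11])[0]-uv) for c,uv,P in o2])
best=min((least_squares(r2,[600,-200,y]) for y in (-3,-2,2,3)),key=lambda a:a.cost)
print("steel",best.x[:2],np.degrees(best.x[2]));print(np.round(best.fun.reshape(-1,2),1).tolist())
print("bottle",onz(T,[342,246],170),onz(S,[237,236],0),"small/knife/cup", onz(T,[212,82],85),onz(T,[211,90],85))
print(ctrl.read_state()["clock"])
E
python3 fit.py
```

```text
mouth mid [535.27335692 124.38234756 101.23262623] -12.344768807844844
[[-0.1, 0.5], [-0.1, 0.3], [0.0, 0.2], [-0.1, 0.1], [-0.1, -0.1], [0.0, -0.1], [-0.5, 0.4], [-0.3, -0.9], [-0.1, 0.2], [-0.7, -0.4], [-0.7, 0.1], [0.5, 0.0], [-0.2, 0.2], [-0.7, -0.6]]
left [542.96993187 159.54998516 101.23262623]
mid [535.27335692 124.38234756 101.23262623]
right [527.57678197  89.21470997 101.23262623]
steel [ 565.63977704 -189.53445767] 220.0217083054227
[[-1.5, 0.5], [-2.1, 1.1], [-2.6, 1.1], [-1.8, -0.4], [0.7, -1.4], [-6.9, 6.3], [-2.8, 2.8], [2.3, -2.7]]
bottle [395.73155598 -30.86865133 170.        ] [407.56444835 -34.1898255    0.        ] small/knife/cup [736.452515   228.10927597  85.        ] [718.59305884 229.35319191  85.        ]
0.25
```

```bash
sed -i 's/(S,s2(350,138),(-3,16,11)),(S,s2(614,285),(-102,11,11))/(S,s2(350,138),(-3,-16,11)),(S,s2(614,285),(-102,-11,11))/' fit.py; python3 fit.py | grep -A1 -E "steel|bottle"
```

```text
steel [ 568.34850631 -194.41232449] -140.90884395069028
[[0.0, -0.2], [0.1, 0.1], [0.1, -0.4], [0.8, -2.0], [-0.7, -0.6], [0.1, -0.8], [0.8, -1.6], [-0.1, -0.8]]
bottle [395.73155598 -30.86865133 170.        ] [407.56444835 -34.1898255    0.        ] small/knife/cup [736.452515   228.10927597  85.        ] [718.59305884 229.35319191  85.        ]
0.35
```

```bash
cat >> h.py <<'E'
c4,s4=np.cos(np.radians(40)),np.sin(np.radians(40))
def frame(yaw):
    d=np.array([np.cos(yaw),np.sin(yaw),0]);u=np.array([0,0,1.])
    z=c4*d+s4*u;x=s4*d-c4*u;return np.c_[x,np.cross(z,x),z]
SL=frame(np.radians(-12.345)); MID=np.array([535.27,124.38,101.23])
MOUTH={"left":MID+36*SL[:,1],"mid":MID,"right":MID-36*SL[:,1]}
def rz(a): a=np.radians(a);return np.array([[np.cos(a),-np.sin(a),0],[np.sin(a),np.cos(a),0],[0,0,1]])
ST0=rz(-140.909); P0=np.array([568.35,-194.41,11.])
STI=np.c_[-SL[:,2],-SL[:,1],-SL[:,0]]   # steel frame when inserted
E
python3 - <<'E'
from h import *
print(np.round(SL,3), np.linalg.det(STI))
for sg in (1,-1):
    Rg=np.c_[[0,0,-1],[0,sg,0],[sg,0,0]].astype(float); g=np.array([-58,0,17.])
    print(sg,np.linalg.det(Rg))
    for lift in (0,60,240):
        q=solver.ik(P0+ST0@g+[0,0,lift],ST0@Rg); print("grasp",lift,None if q is None else np.round(q,0))
    for n in MOUTH:
        for out in (0,100,130):
            q=solver.ik(MOUTH[n]+out*SL[:,2]+STI@g,STI@Rg); print(n,out,None if q is None else np.round(q,0))
E
```

```text
[[ 0.628  0.214  0.748]
 [-0.137  0.977 -0.164]
 [-0.766 -0.     0.643]] 0.9999999999999997
1 1.0
grasp 0 [ 28.  34. -23.  99.  17.  50. -54.]
grasp 60 [ 28.  29. -24.  97.  14.  56. -52.]
grasp 240 [ 27.  20. -22.  86.   8.  75. -47.]
left 0 [ 23.  19. -66. 127.  79.  48. 161.]
left 100 [ -81.   18.   62.  119.   21.   21. -144.]
left 130 [ -70.   14.   50.  115.   28.   25. -149.]
mid 0 [ 29.  15. -66. 130.  78.  42. 163.]
mid 100 [ -80.   14.   63.  121.   26.   20. -146.]
mid 130 [ -68.   11.   50.  118.   31.   24. -148.]
right 0 [ 34.  11. -66. 132.  78.  36. 165.]
right 100 [ -78.   10.   63.  123.   31.   19. -147.]
right 130 [  31.   11.  -55.  117.   59.   35. -167.]
-1 1.0
grasp 0 [ 55.  50. -66.  99.  50.  66. 102.]
grasp 60 [ 55.  44. -66.  97.  43.  69. 107.]
grasp 240 [ 55.  32. -66.  85.  29.  82. 117.]
left 0 [  4.  12. -44. 127.  74.  39. -18.]
left 100 [ 10.  13. -44. 117.  63.  39.   2.]
left 130 [ 12.  13. -43. 113.  60.  40.   7.]
mid 0 [ 32.  17. -71. 130.  79.  44. -18.]
mid 100 [ 15.  10. -44. 119.  61.  35.   5.]
mid 130 [ 16.  11. -44. 116.  58.  36.  11.]
right 0 [  3.   6. -32. 133.  74.  29. -13.]
right 100 [ 20.   8. -44. 121.  59.  31.   9.]
right 130 [ 21.   9. -44. 118.  56.  33.  15.]
```

```bash
cat >> h.py <<'E'
RG=np.c_[[0,0,-1],[0,-1,0],[-1,0,0]].astype(float)
def st(msg=""):
    s=ctrl.read_state(); print(msg,"t%.2f"%s["clock"],"p",np.round(s["eef_pos"],1),"F",np.round(s["wrist_force"],1),"w%.1f"%s["width"]);return s
E
python3 - <<'E'
from h import *
g=np.array([-58,0,17.])
p=P0+ST0@g
ctrl.move_to(p+[0,0,120],ST0@RG); st("pre")
ctrl.set_gripper(55); st()
c=read_camera("wrist");cv2.imwrite("pics/w1.png",c["color"])
x=np.array([[100,0,0],[0,0,0],[-3,16,11],[-3,-16,11],[-102,11,11],[-102,-11,11]])
print(np.round(proj(c,x@ST0.T+P0)).tolist())
im=c["color"].copy()
for u in proj(c,x@ST0.T+P0): cv2.circle(im,tuple(int(v) for v in u),3,(0,0,255),1)
cv2.imwrite("pics/w1m.png",im)
E
```

```text
pre t2.69 p [ 613.1 -159.1  147.7] F [0.6 0.  0.1] w85.3
 t3.10 p [ 613.3 -158.   148. ] F [ 0.4 -0.3  0. ] w55.3
[[277.0, -17.0], [277.0, 123.0], [258.0, 128.0], [297.0, 128.0], [265.0, 240.0], [290.0, 240.0]]
```

View pics/w1m.png

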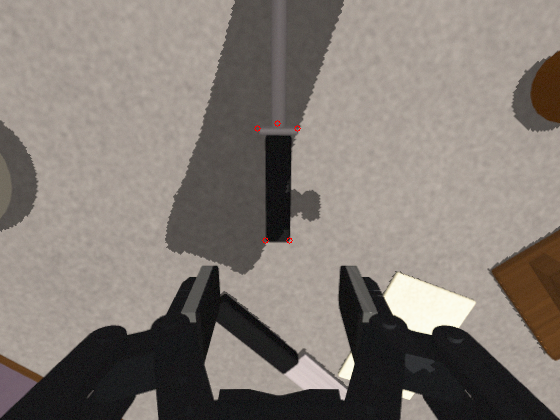

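The wrist view confirms the steel pose: the predicted guard and handle points land within about 2 px. I'll grasp it now.

Run:
```python
from h import *
g=np.array([-58,0,17.])
p=P0+ST0@g
ctrl.move_straight(p,ST0@RG,velocity=80); st("down")
ctrl.set_gripper(0); st("closed")
ctrl.move_straight(p+[0,0,15],velocity=50); st("l15")
ctrl.move_straight(p+[0,0,230],velocity=200); s=st("lift"); print(np.round(s["joint_positions"],0))
pi=MOUTH["mid"]+125*SL[:,2]+[0,0,25]+STI@g
q=solver.ik(pi,STI@RG);print(np.round(q,0))
ctrl.move_to(pi,STI@RG); s=st("pre")
for n in("scene","top","wrist"):
    c=read_camera(n);cv2.imwrite(f"pics/{n}2.png",c["color"])
```

```text
down t4.80 p [ 613.8 -157.9   28.6] F [0.1 0.5 0.3] w54.9
closed t5.37 p [ 613.3 -157.9   28. ] F [ 0.4 -0.6 -0.4] w-0.2
l15 t5.82 p [ 613.7 -157.9   43.6] F [-0.7  0.9  0. ] w-0.1
lift t7.04 p [ 612.6 -158.   256.6] F [-0.8  0.3  0. ] w-0.0
[ 57.  34. -70.  86.  32.  82. 115.]
[ 40.  16. -72. 114.  63.  45.   9.]
pre t8.66 p [661.8  95.9 256.7] F [-0.1  0.8 -0.3] w0.1
```

View pics/scene2.png

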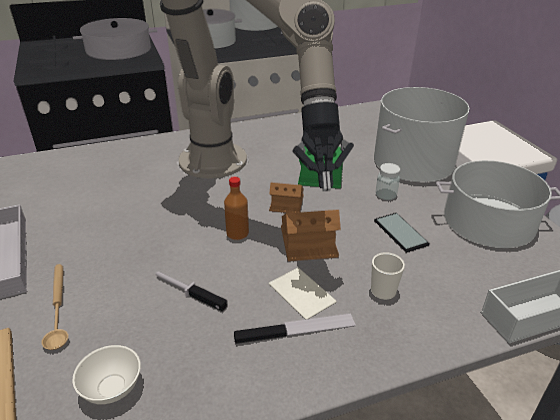

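View pics/top2.png

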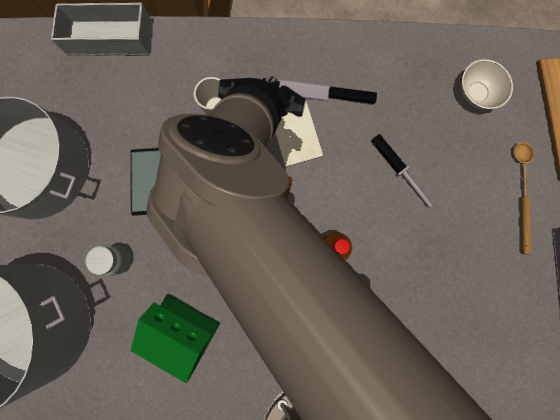

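View pics/wrist2.png

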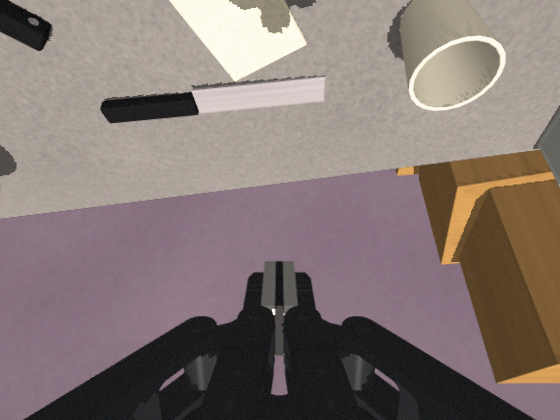

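The grasp missed: the jaws closed to 0 and the steel still lies at scene (160..225, 275..305). Before I retry, I'll check where the fingertips really are in the wrist picture.

Run:
```python
from h import *
s=ctrl.read_state();print(ctrl.tcp_to_tips)
p=np.array(s["eef_pos"]);R=np.array(s["tcp_rot"])
for n in("wrist","scene"):
    c=read_camera(n)
    for k in(-54,0,6,25): print(n,k,np.round(proj(c,p+k*R[:,0])[0]))
print("cam in tool",R.T@(-np.array(c["R"]).T@c["t"]-p))
c=read_camera("wrist");print("cam in tool",R.T@(-np.array(c["R"]).T@c["t"]-p),np.round(np.array(c["R"])@R,3))
i=cv2.imread("pics/scene2.png");crop(i,270,100,370,270,4,"pics/z2.png")
```

```text
25.0
wrist -54 [278. 332.]
wrist 0 [278. 262.]
wrist 6 [278. 257.]
wrist 25 [278. 242.]
scene -54 [325. 171.]
scene 0 [327. 198.]
scene 6 [328. 201.]
scene 25 [328. 210.]
cam in tool [  88.37943927 -205.03422067  998.68354877]
cam in tool [-158.60684384    0.43905618  -84.19975466] [[-0.002  1.    -0.   ]
 [-0.326 -0.     0.946]
 [ 0.946  0.002  0.326]]
```

View pics/z2.png

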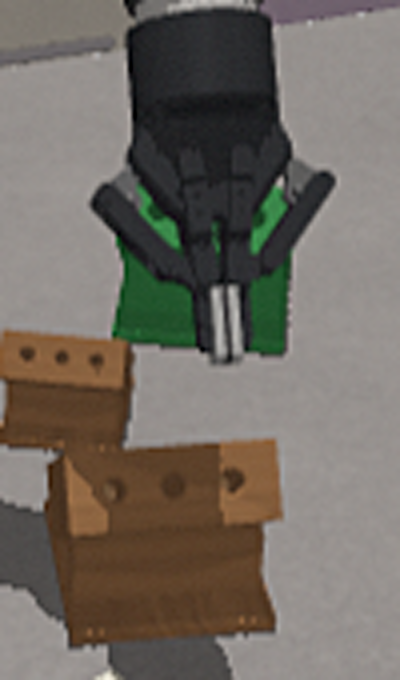

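Run:
```python
from h import *
s=ctrl.read_state()
p=np.array(s["eef_pos"]);R=np.array(s["tcp_rot"])
S=read_camera("scene");W=read_camera("wrist")
X=tri([(S,[326.3,190]),(W,[278.5,263])]);print(X,R.T@(X-p),proj(S,X),proj(W,X))
crop(W["color"],220,230,340,400,4,"pics/zw2.png")
print(s["joint_positions"])
```

```text
[645.07624918 100.46626059 264.11882769] [-16.58132478   0.44216275  -8.49039508] [[326.28875821 190.00229845]] [[278.54899276 263.01218765]]
[ 39.7833851   16.1034975  -72.28322562 114.15060306  63.43664165
  45.18427956   8.79745943]
```

View pics/zw2.png

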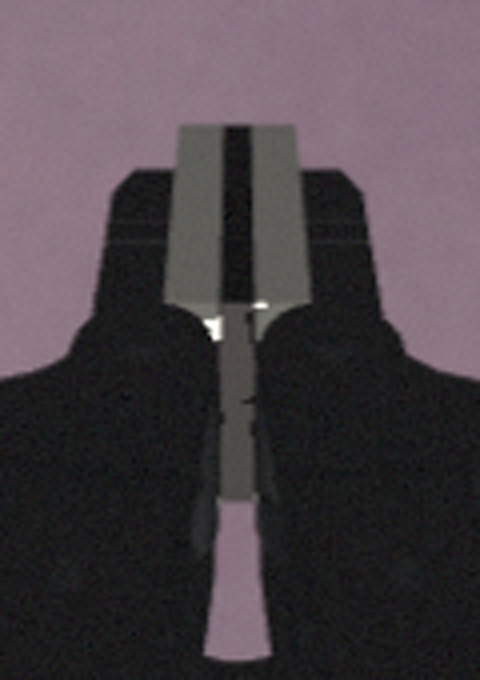

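The triangulated fingertip is at tool x ≈ −16 mm, not +25 mm. That explains the miss: the jaws closed about 40 mm above where I meant them to. I'll go back over the steel and measure it there.

Run:
```python
from h import *
g=np.array([-58,0,17.])
p=P0+ST0@g
ctrl.move_to(p+[0,0,150],ST0@RG)
ctrl.set_gripper(45)
ctrl.move_straight(p+[0,0,12],velocity=120); s=st()
P=np.array(s["eef_pos"]);R=np.array(s["tcp_rot"])
S=read_camera("scene");W=read_camera("wrist")
for k in(-41,-16,0,25): print(k,proj(S,P+k*R[:,0]),proj(W,P+k*R[:,0]))
crop(S["color"],150,220,290,325,5,"pics/z3.png");cv2.imwrite("pics/w3.png",W["color"])
```

```text
t12.45 p [ 614.1 -157.8   40.9] F [-0.8  1.1 -0.1] w44.6
-41 [[206.10542734 274.62554353]] [[275.78427885 311.82307791]]
-16 [[207.02291246 283.04726258]] [[276.21808111 279.26444932]]
0 [[207.59688804 288.32245867]] [[276.43409166 263.03061522]]
25 [[208.47384541 296.39207832]] [[276.7057649  242.59316978]]
```

View pics/z3.png

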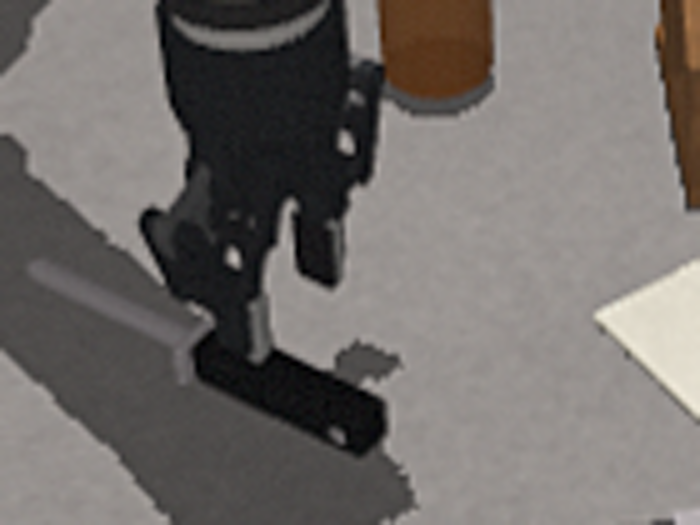

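View pics/w3.png

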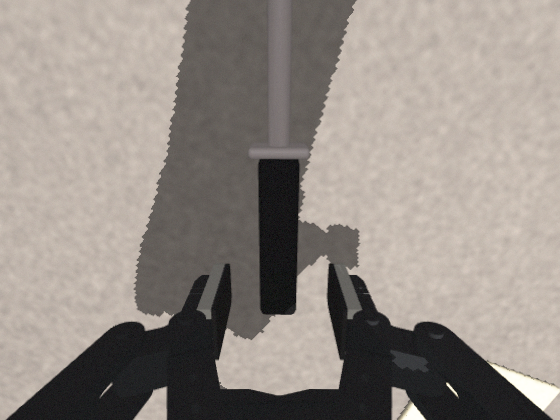

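Run:
```python
from h import *
s=st();P=np.array(s["eef_pos"]);R=np.array(s["tcp_rot"]);W=read_camera("wrist");S=read_camera("scene")
for row in (261,265):
  o,v=ray(W,[277,row]);o=R.T@(o-P);v=R.T@v
  for z in(-11,0,11): print(row,z,(o+v*(z-o[2])/v[2])[0])
for z in (-11,0,11):
  print(z,[np.round(proj(S,P+R@[-15,y,z])[0],1).tolist() for y in(-22.5,22.5)])
```

```text
t12.55 p [ 614.  -157.9   40.9] F [ 0.5 -0.2 -0.7] w45.2
261 -11 -18.659754045093422
261 0 2.219866154093779
261 11 23.099486353281037
265 -11 -22.411989059686505
265 0 -2.094837861090582
265 11 18.222313337505312
-11 [[196.6, 287.7], [209.4, 275.5]]
0 [[200.6, 289.6], [213.3, 277.3]]
11 [[204.6, 291.5], [217.3, 279.1]]
```

Run:
```python
from h import *
g=np.array([-58,0,17.]); p=P0+ST0@g
for z in (10,0,-6,-11):
    ctrl.move_straight([p[0],p[1],z],ST0@RG,velocity=60); s=st()
    if abs(s["wrist_force"][2])>6: break
ctrl.set_gripper(0); s=st("closed")
if s["width"]>15:
    ctrl.move_straight([p[0],p[1],s["eef_pos"][2]+20],velocity=60); s=st("lift")
    S=read_camera("scene");crop(S["color"],150,220,290,325,5,"pics/z4.png");W=read_camera("wrist");cv2.imwrite("pics/w4.png",W["color"])
```

```text
t13.30 p [ 613.4 -157.6    9.8] F [ 0.8  1.  -0.3] w45.2
 t13.62 p [ 6.130e+02 -1.579e+02 -5.000e-01] F [-0.6  0.2 -0.1] w45.1
 t13.87 p [ 613.  -157.9   -6.4] F [-0.   0.2  0.3] w45.3
 t14.12 p [ 613.1 -157.9  -11.4] F [ 0.4 -0.3  0.7] w45.3
closed t14.45 p [ 613.7 -157.8  -10.7] F [ 0.4 -0.1  1.6] w20.7
lift t14.94 p [ 613.5 -157.9    9.7] F [ 0.2 -0.3 -1.3] w20.8
```

View pics/z4.png

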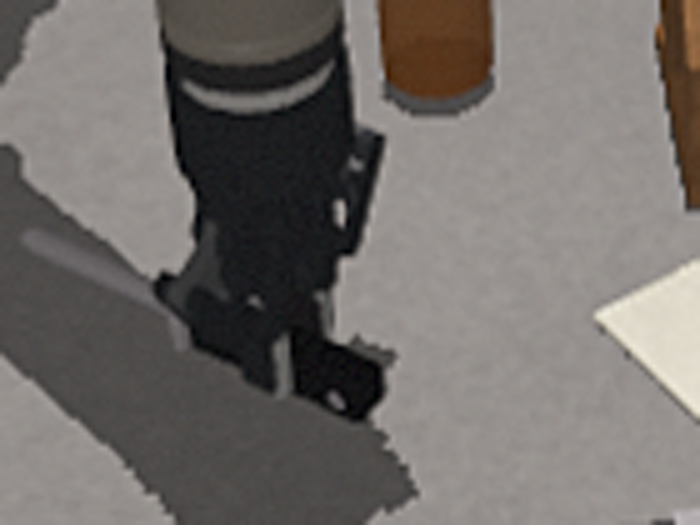

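View pics/w4.png

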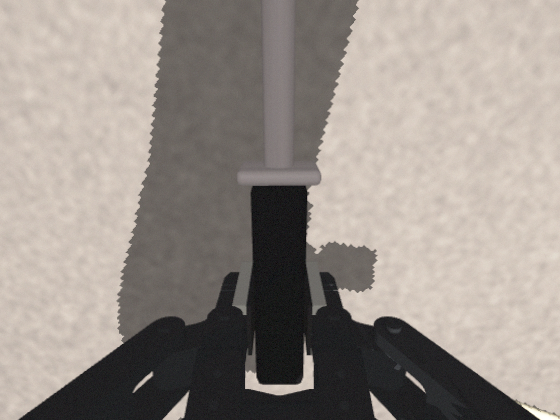

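Steel is gripped, with width 20.7 and the guard visible at wrist (279,177). I'll lift it and go to the pre-insert pose.

```bash
cat >> h.py <<'E'
G=np.array([-58,0,-22.])
x_m=np.array([[100,0,0],[94,6,0],[94,-6,0],[0,0,6],[-3,16,0],[-3,-16,0]])
E
python3 - <<'E'
from h import *
s=st();p=np.array(s["eef_pos"])
ctrl.move_straight(p+[0,0,210],velocity=250)
pi=MOUTH["mid"]+130*SL[:,2]+STI@G
for n in MOUTH:
  for o in (0,50,130):
    q=solver.ik(MOUTH[n]+o*SL[:,2]+STI@G,STI@RG);print(n,o,None if q is None else np.round(q,0))
ctrl.move_to(pi+[0,0,20],STI@RG); s=st("pre");print(np.round(s["joint_positions"],0))
P=np.array(s["eef_pos"]);R=np.array(s["tcp_rot"])
Rs=R@RG.T; ps=P-Rs@G
print("steel shoulder",ps,"tip rel mouth (slab)",SL.T@(ps+100*Rs[:,0]-MID))
for n in("scene","wrist","top"):
    c=read_camera(n);im=c["color"].copy()
    u=proj(c,x_m@Rs.T+ps);print(n,np.round(u,1).tolist())
    cv2.imwrite(f"pics/{n}5.png",im)
    if n=="scene": crop(im,270,140,370,260,6,"pics/z5.png")
E
```

```text
t15.04 p [ 613.  -157.9    9.1] F [-0.6  0.7 -1.4] w20.4
left 0 [ 26.  30. -71. 126.  88.  55. -23.]
left 50 [ 10.  18. -46. 121.  76.  40. -13.]
left 130 [  6.  17. -36. 113.  64.  37.   4.]
mid 0 [-63.  15.  38. 131.  71.  17. -17.]
mid 50 [ 27.  20. -61. 124.  80.  42. -12.]
mid 130 [ 12.  15. -38. 115.  64.  35.   6.]
right 0 [-59.  13.  38. 133.  77.  15. -19.]
right 50 [ 37.  21. -68. 126.  82.  41. -11.]
right 130 [ 17.  14. -40. 117.  63.  32.   9.]
pre t17.64 p [689.7  89.7 224.5] F [ 1.1 -0.1 -2.1] w20.6
[ 18.  15. -45. 114.  62.  37.   9.]
steel shoulder [632.46612523 102.25511883 204.1557068 ] tip rel mouth (slab) [-14.89114246  -0.79554169  42.51799036]
scene [[315.0, 213.5], [312.9, 213.5], [318.0, 213.1], [322.8, 207.4], [315.8, 210.6], [330.6, 209.6]]
wrist [[277.2, -177.6], [257.5, -150.5], [297.0, -150.4], [277.8, 161.3], [238.1, 165.7], [317.5, 165.7]]
top [[260.5, 159.2], [264.0, 157.0], [257.8, 155.6], [268.5, 109.6], [278.3, 109.0], [260.5, 104.9]]
```

View pics/z5.png

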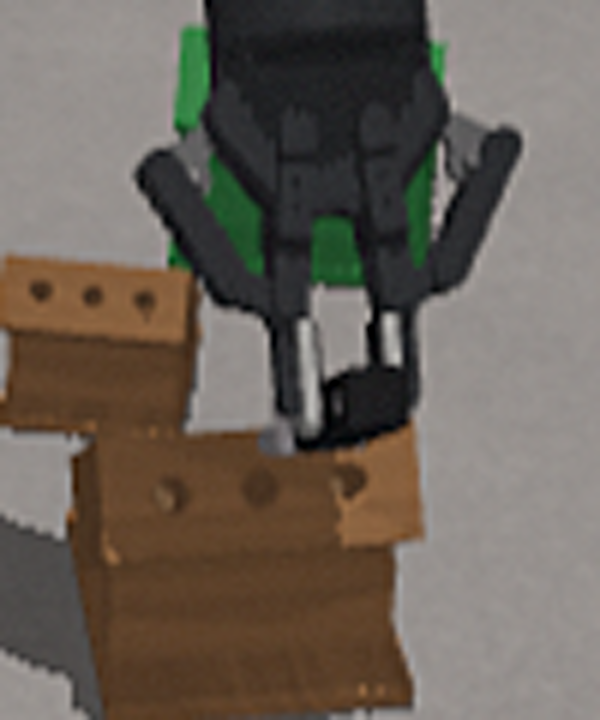

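View pics/wrist5.png

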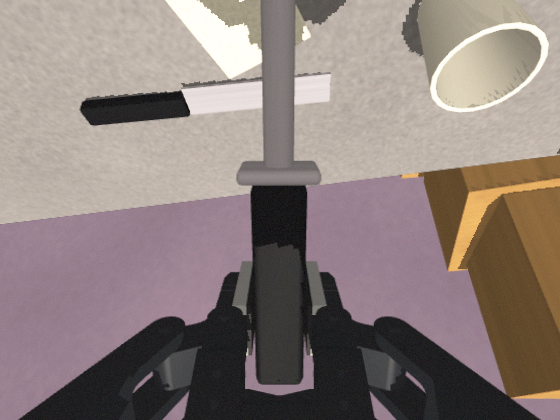

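View pics/top5.png

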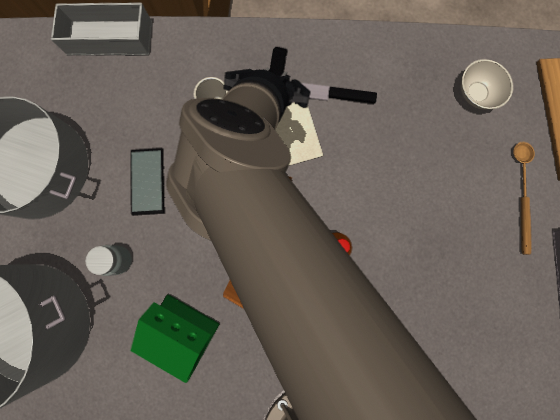

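```bash
cat >> h.py <<'E'
def wire(c,im,Rs,ps,k,x0,y0):
    def box(xa,xb,hy,hz,col):
        V=np.array([[x,y,z] for x in(xa,xb) for y in(-hy,hy) for z in(-hz,hz)],float)
        U=(proj(c,V@Rs.T+ps)-[x0,y0]+.5)*k-.5
        for a in range(8):
            for b in range(a+1,8):
                if bin(a^b).count("1")==1: cv2.line(im,tuple(int(round(v)) for v in U[a]),tuple(int(round(v)) for v in U[b]),col,1)
    box(-102,-6,11,11,(0,255,255));box(-6,0,16,11,(0,0,255));box(0,100,6,6,(255,0,0))
def steelpose(s):
    R=np.array(s["tcp_rot"]);Rs=R@RG.T;return Rs,np.array(s["eef_pos"])-Rs@G
E
python3 - <<'E'
from h import *
s=ctrl.read_state();Rs,ps=steelpose(s)
print(np.degrees(np.arccos(np.clip((Rs.T@STI).diagonal(),-1,1))))
S=read_camera("scene");k=8
im=cv2.resize(S["color"][180:240,280:360],None,fx=k,fy=k,interpolation=cv2.INTER_CUBIC)
i2=im.copy();wire(S,i2,Rs,ps,k,280,180);cv2.imwrite("pics/z6.png",im);cv2.imwrite("pics/z6w.png",i2)
W=read_camera("wrist");i=W["color"].copy();wire(W,i,Rs,ps,1,0,0);cv2.imwrite("pics/w6.png",i)
E
```

```text
[0.06526169 0.07821455 0.06170764]
```

View pics/z6w.png

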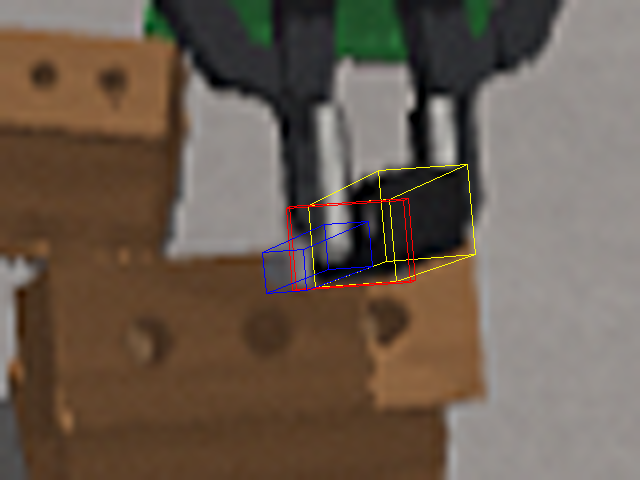

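View pics/z6.png

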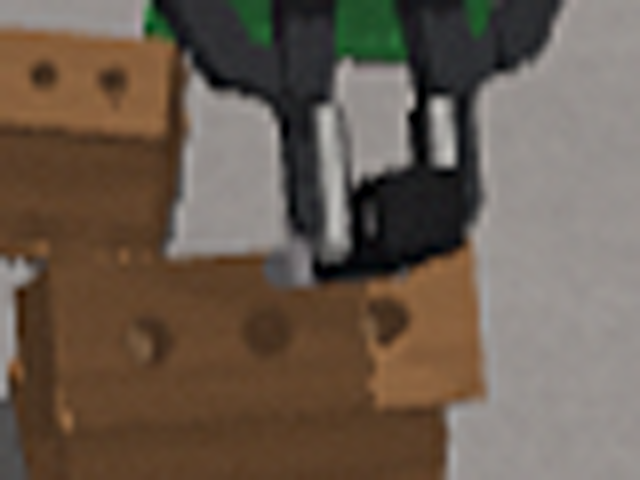

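View pics/w6.png

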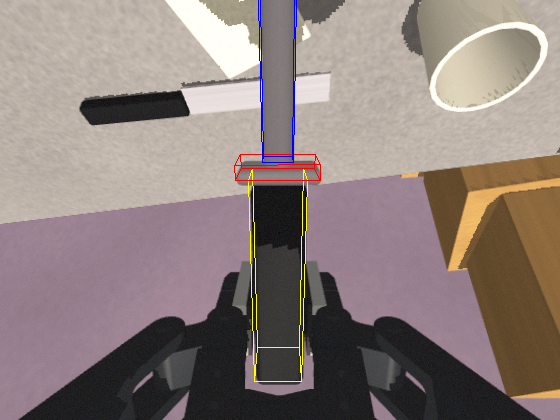

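The in-hand pose matches the model to about 1 px. I'll bring the tip just above the middle mouth and check it.

```bash
cat >> h.py <<'E'
OFF=np.array([0.8,0,0])  # slab-frame fine correction
def tgt(n,depth,off=OFF):  # rod tip depth below mouth
    return MOUTH[n]+(100-depth)*SL[:,2]+SL@off+STI@G
def fs(k=3):
    F=np.mean([ctrl.read_state()["wrist_force"] for _ in range(k)],0); return SL.T@F
E
python3 - <<'E'
from h import *
ctrl.move_straight(tgt("mid",-8),STI@RG,velocity=80); s=st(); print(fs())
Rs,ps=steelpose(s);print(SL.T@(ps+100*Rs[:,0]-MID))
S=read_camera("scene");k=8
im=cv2.resize(S["color"][180:240,280:360],None,fx=k,fy=k,interpolation=cv2.INTER_CUBIC)
i2=im.copy();wire(S,i2,Rs,ps,k,280,180);cv2.imwrite("pics/z7.png",np.vstack([im,i2])[::1])
cv2.imwrite("pics/z7.png",cv2.resize(np.hstack([im,i2]),None,fx=.62,fy=.62))
E
```

```text
t18.52 p [674.2  94.2 191. ] F [ 0.1 -0.8 -0.9] w20.7
[ 0.86032617 -0.7862528  -0.31622019]
[0.78097295 0.22670785 8.61308413]
```

View pics/z7.png

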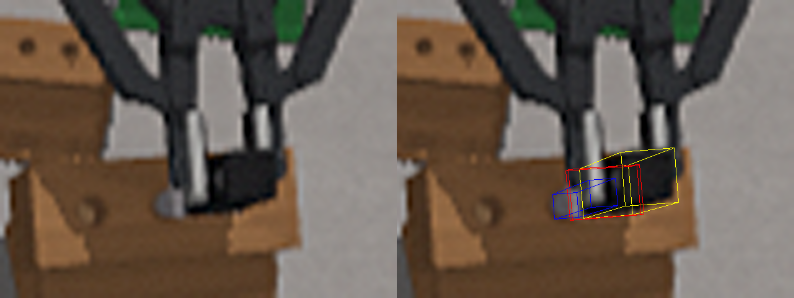

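```bash
cat >> h.py <<'E'
def feel(n,depths,off=OFF,lim=9,vel=40,base=None):
    base=fs(5) if base is None else base
    for d in depths:
        ctrl.move_straight(tgt(n,d,off),STI@RG,velocity=vel)
        f=fs()-base; s=ctrl.read_state(); Rs,ps=steelpose(s); e=SL.T@(ps+100*Rs[:,0]-MOUTH[n])
        print(n,"cmd",d,"act",np.round(e,1),"F slab",np.round(f,1),"w%.1f t%.1f"%(s["width"],s["clock"]))
        if np.linalg.norm(f)>lim: print("STOP");return d,f
    return None
E
python3 - <<'E'
from h import *
feel("mid",[-3,0,2,4,7,12,20,30,38],lim=7)
E
```

```text
mid cmd -3 act [ 0.7 -0.   2.9] F slab [-0.5 -0.4 -0.1] w20.5 t18.9
mid cmd 0 act [ 0.7 -0.1 -0.3] F slab [-0.8 -0.8  0.1] w20.3 t19.1
mid cmd 2 act [ 0.8 -0.  -2.2] F slab [-0.4 -0.8 -0.3] w20.6 t19.4
mid cmd 4 act [ 0.8 -0.  -4.2] F slab [-0.4 -0.5 -0.4] w20.7 t19.6
mid cmd 7 act [ 0.7  0.5 -7.2] F slab [-0.3  0.4 -1. ] w20.3 t19.9
mid cmd 12 act [  0.6   0.6 -12.8] F slab [-1.1  1.3 -0.4] w20.8 t20.1
mid cmd 20 act [  0.6   0.4 -20.9] F slab [ 0.   2.  -1.5] w20.4 t20.5
mid cmd 30 act [  0.6   0.3 -30.9] F slab [-0.   1.9 -1.7] w20.7 t20.9
mid cmd 38 act [  0.6   0.3 -38.6] F slab [-1.1  1.9 -1.9] w20.2 t21.2
```

Sliding freely. Next I'll feel for the cork at 45 mm.

Run:
```python
from h import *
feel("mid",[41,43,44.5,46,47.5,49,50.5,52,54,57],lim=10,vel=20,base=np.array([.5,-.3,-.5]))
```

```text
mid cmd 41 act [  0.8   0.2 -40.8] F slab [1.4 3.9 1.7] w20.7 t21.5
mid cmd 43 act [  0.8   0.3 -42.8] F slab [1.4 5.  0.9] w20.5 t21.8
mid cmd 44.5 act [  0.8   0.2 -44.5] F slab [1.7 4.9 1. ] w20.5 t22.0
mid cmd 46 act [  0.7   0.2 -46.1] F slab [0.9 4.9 1. ] w20.5 t22.3
mid cmd 47.5 act [  0.8   0.1 -47.7] F slab [0.8 5.4 1.4] w20.4 t22.5
mid cmd 49 act [  0.8   0.1 -49.1] F slab [1.6 5.3 1.1] w20.6 t22.8
mid cmd 50.5 act [  0.8   0.1 -50.5] F slab [0.4 4.2 1.6] w20.8 t23.0
mid cmd 52 act [  0.8   0.1 -52. ] F slab [1.5 4.7 1. ] w20.4 t23.3
mid cmd 54 act [  0.8   0.1 -54.1] F slab [1.4 4.7 1.4] w20.7 t23.5
mid cmd 57 act [  0.7   0.1 -57.2] F slab [1.5 5.3 1.1] w20.3 t23.8
```

The rod is past 57 mm with no axial resistance, so the middle bore is clear. I'll ease the lateral offset and go on to the guard.

Run:
```python
from h import *
b=np.array([.5,-.3,-.5]); o=np.array([0.6,0.6,0])
r=feel("mid",[62,72,84,92],off=o,lim=15,vel=40,base=b)
if r is None: feel("mid",[95,97,98,99,100,101,102,103,104],off=o,lim=14,vel=20,base=b)
for n in("scene","wrist"):
    c=read_camera(n);cv2.imwrite(f"pics/{n}8.png",c["color"])
crop(cv2.imread("pics/scene8.png"),270,160,370,260,6,"pics/z8.png")
```

```text
mid cmd 62 act [  0.5   0.3 -62.9] F slab [ 1.5  5.1 -0.1] w20.5 t24.1
mid cmd 72 act [  0.4   0.4 -73.3] F slab [ 2.2  4.8 -1.1] w20.6 t24.5
mid cmd 84 act [  0.4   0.5 -85.1] F slab [ 2.6  4.7 -0.6] w20.5 t24.9
mid cmd 92 act [  0.5   0.6 -92.7] F slab [ 2.2  4.4 -0.2] w20.4 t25.3
mid cmd 95 act [  0.6   0.6 -94.9] F slab [1.9 3.8 1.4] w20.9 t25.6
mid cmd 97 act [  0.6   0.7 -97. ] F slab [1.8 4.  0.8] w20.9 t25.9
mid cmd 98 act [  0.6   0.7 -97.9] F slab [1.2 3.8 1.5] w20.5 t26.1
mid cmd 99 act [  0.6   0.6 -99. ] F slab [1.5 3.7 1.4] w20.9 t26.4
mid cmd 100 act [   0.6    0.7 -100.1] F slab [2.8 3.2 1.9] w20.7 t26.6
mid cmd 101 act [   0.6    0.6 -101. ] F slab [2.1 3.6 1.7] w20.5 t26.9
mid cmd 102 act [   0.8    0.6 -101. ] F slab [3.7 3.9 2.9] w20.8 t27.1
mid cmd 103 act [   1.     0.7 -101. ] F slab [1.9 4.3 4.1] w20.2 t27.4
mid cmd 104 act [   1.2    0.7 -101.1] F slab [2.9 3.4 6.4] w20.6 t27.6
```

View pics/z8.png

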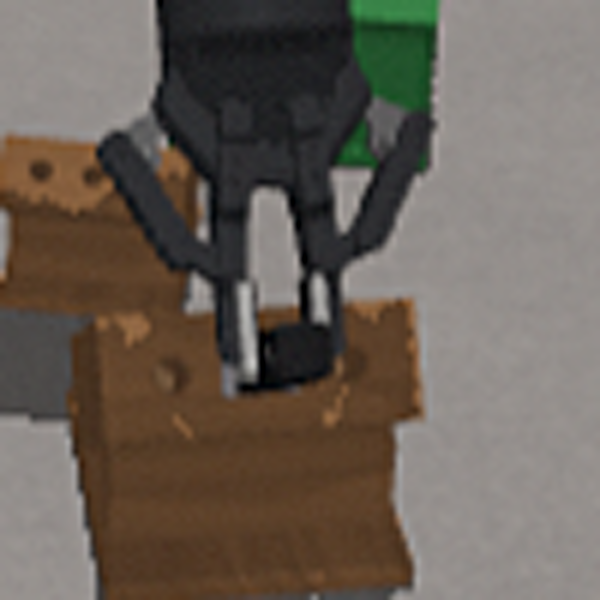

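View pics/wrist8.png

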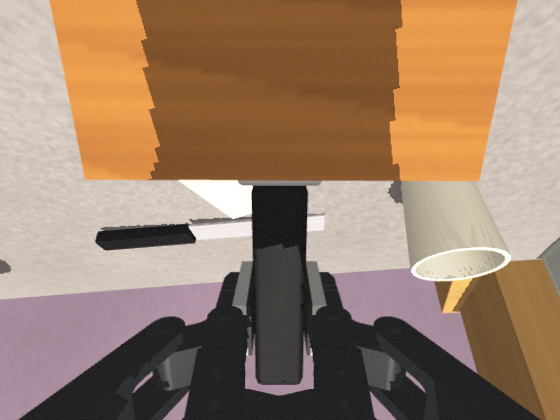

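The guard is seated: travel stopped at 101 mm while the command went on to 104. I'll unload, release and back off along the tool axis.

Run:
```python
from h import *
o=np.array([0.6,0.7,0])
ctrl.move_straight(tgt("mid",102,o),STI@RG,velocity=20)
ctrl.set_gripper(45); s=st("open")
p=np.array(s["eef_pos"])
ctrl.move_straight(p-110*SL[:,0],velocity=100); s=st("back")
p=np.array(s["eef_pos"]); ctrl.move_straight(p+[0,0,60],velocity=150);st()
for n in("scene","wrist"):
    c=read_camera(n);cv2.imwrite(f"pics/{n}9.png",c["color"])
S=read_camera("scene")
Rs=STI;ps=MID;k=6
im=cv2.resize(S["color"][180:280,270:370],None,fx=k,fy=k,interpolation=cv2.INTER_CUBIC)
cv2.imwrite("pics/z9.png",im)
W=read_camera("wrist");i=W["color"].copy();wire(W,i,Rs,ps,1,0,0);cv2.imwrite("pics/w9.png",i)
```

```text
open t28.31 p [590.6 111.8 119.1] F [0.  0.6 0.4] w44.9
back t29.56 p [521.5 126.7 203. ] F [1.2 0.6 0.3] w44.8
 t30.11 p [521.2 126.4 262.1] F [0.  0.1 0. ] w44.8
```

View pics/scene9.png

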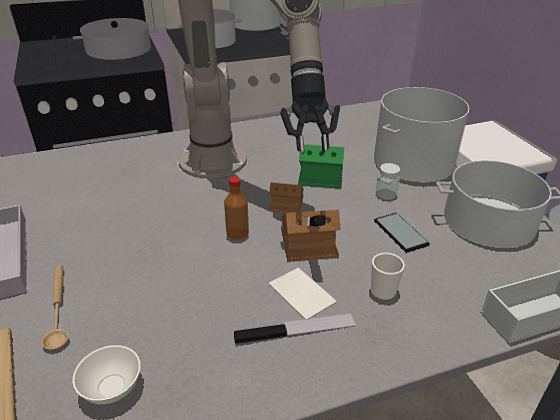

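View pics/wrist9.png

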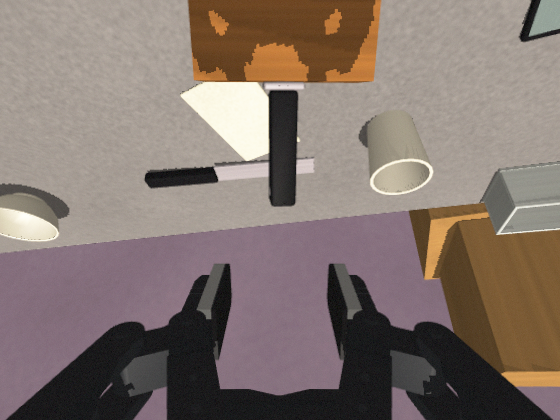

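View pics/w9.png

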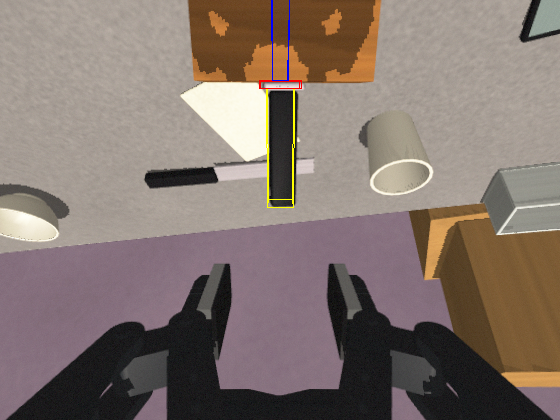

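View pics/z9.png

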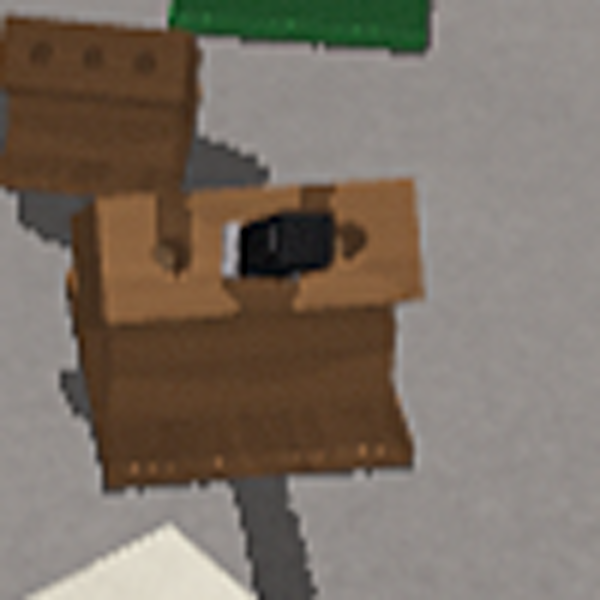

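The guard is flush on the block face at wrist (284,86), and the predicted fully-home wireframe overlaps the steel. The bottle, cup and jar are standing and the gripper is clear, so I'll hand in.

```bash
python3 -c "
from h import *
print(ctrl.hand_in()); st()"
```

```text
the job is handed in; nothing more can be done
None
the job is handed in; nothing more can be done
```

The honing steel is in the middle bore of the larger brown block, fully home with its guard on the face, and released. I handed in at about 30 s of the 58 s allowed.

- **First grasp missed:** the jaws closed on nothing. The pictures put the fingertips about 41 mm shorter than the stated 25 mm ahead of the TCP. I allowed for that and the second grasp held, with the jaws stopping at 20.7 mm. Nothing moved because of the miss.
- **Finding the clear bore:** I tried the middle bore first. The rod passed the 45 mm cork depth with axial force within 2 N, and sideways force never exceeded about 5.5 N.
- **Seating:** travel stopped at about 101 mm while the command went on to 104 mm, and axial force rose to 6 N. The 1 mm beyond the nominal 100 mm fits the 1–2 mm shift of the steel in the jaws seen beforehand.
- **Last checks:** the wrist view shows the guard flush on the face, matching the predicted fully-home outline to within a few pixels. The bottle, cup and jar are standing, and the gripper is open and clear.

I did not test the left and right bores, because the first one tried was clear. The hand-in reports no verdict.

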